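Roll the long copper caddy up its lane into the cradle

TASK

On the sloped two-lane wooden rack, nudge the longer of the two closed copper caddies up its lane with the fingertips, over the crest and into the hollow at the top, so that it lies against the end stop and does not roll back. Push it gently, without pinching, lifting or flinging it, leave the shorter caddy at the foot of its own lane, and do not disturb the mug, the hammer or the bowl.

Things in the scene. Friction and masses are not known exactly. Their poses are not given: they have to be found in the camera images.
- rack: Fixed wooden rack, 243 mm (along x) by 210 mm (along y), place and heading vary. Origin on the table under its middle; x is level and points uphill, z up. Two lanes run along x, centre lines at y = +50 and -50 mm, each 90 mm wide. Between and beside them (y = -100, 0, +100 mm) run kerbs 10 mm thick, 10 mm above the lane floor.
- foot (a point): Middle of the lanes' low end, at floor height: rack x = -100 mm, y = 0, floor 30 mm above the table. From here the floors rise straight at 8 degrees to the crest. A lip across both lanes, from x = -112 to -100 mm, stands 6 mm above the floor and keeps the caddies from rolling off; beyond the lip this end is open.
- crest (a point): The crest of the lane floors: rack x = +50 mm, y = 0, 51 mm above the table. Past it the floors fall at 8 degrees for 65 mm to the end stop: the hollow. A caddy that has passed the crest rolls down by itself to the stop and stays.
- stop (a point): End stop: upright board across both lanes, 16 mm thick, top 78 mm above the table. The point is at the foot of its face towards the lanes, rack x = +115 mm, y = 0, floor there 42 mm above the table.
- caddy_long: The longer caddy: closed polished (slippery) copper cylinder with brass rims, 60 mm diameter, 84 mm long, 0.2 to 0.4 kg. Origin at its centre, own y is the cylinder axis. Starts lying across either lane against the foot lip, centre at rack x = -86 mm, 62 mm above the table. It rolls freely, and back to the foot if let go before the crest.
- caddy_short: The shorter caddy: same look and diameter (60 mm) but 52 mm long, about 0.2 kg. Origin at its centre, its y axis is the cylinder's axis. It lies at the foot of the other lane and is to stay there.
- seat_left (a point): Where the caddy's centre lies when it rests against the end stop in the lane at rack y = +50 mm: rack x = +85 mm, 76 mm above the table. Axes as the rack's.
- seat_right (a point): Where the caddy's centre lies when it rests against the end stop in the lane at rack y = -50 mm: rack x = +85 mm, 76 mm above the table.
- mug: Bystander: copper mug, 76 mm across, 85 mm tall, standing on the table. Origin at the centre of its underside, handle at its +y.
- hammer: Bystander: hammer lying on the table. Origin under its middle; handle towards its -x, head towards its +x.
- bowl: Bystander: copper bowl, 100 mm across, 45 mm tall, on the table beyond the rack. Origin at the centre of its underside.
Not all that is in view belongs to the job. What is shaped like the caddy_long but blue or turquoise is not meant.

How it is judged:
By the outcome, as a careful person would: the job done as asked, in the order asked, and still so for the second after the job is handed in, with the robot touching nothing.
It also fails if it takes over 38 s, if anything falls off the work surface, if the arm or the gripper's body presses on something with over 40 N, if the wrist force passes 120 N, or if a joint passes its speed limit or range.

ROBOT

A 6-joint arm with a two-finger parallel gripper is mounted at the origin on the work surface. World frame = base frame: x ahead of the robot, y to its left, z up, the work surface at z = 0. Lengths are in m, angles in rad, forces in N, time in s.
With the tool pointing down it reaches from about 0.3 to 0.75 m from the base axis. Payload 8.5 kg.
Tool frame: the origin (TCP) lies between the finger pads; the fingertips stand 22 mm ahead of it and the grasp point (between the pads) lies 3 mm ahead of it; x points along the fingers, z is the direction in which the jaws open and shut, and the axes are right-handed (so a half turn about x gives the same grasp; the last joint's range is limited). The gripper opens to 85 mm and grips with 20 to 120 N. Pads are 22 mm wide; open, the fingers measure 114 mm over their backs; the gripper's body (76 mm by 85 mm) begins 54 mm behind the grasp point. The pads swing forward as they close: fully open they stand 13 mm farther back than shut.
Start: joints at [1.114, 0.381, 1.297, -0, 1.464, -0.215], TCP at [0.132, 0.534, 0.253] pointing down, gripper open.
Joint ranges: [-3.11, 3.11], [-0.89, 2.33], [0.22, 2.48], [-1.42, 4.56], [0.17, 2.85], [-2.88, 2.88]. Speed limits (rad/s): [2.39, 2.39, 3.14, 3.14, 3.14, 3.14].

INTERFACE

Orientations are given as a unit quaternion [w, x, y, z].
In Python, from workcell import sense, grab_frame, calibration, hand_in gives the robot as it stands.
- The arm moves only by the tool carry_out, never from a script. Its argument "series" is a list of rows, each an object with "jaw": the opening, from -1 (shut) to 1 (fully open); "xyz": the shift along the world's x, y, z in m, a list of three; "yaw": the turn about the world's z in degrees. A call has 1 to 12 rows; each row shifts and turns the commanded pose from where the row before left it; what a row does not reach is not made up. A row lasts 1/12 s, in which the tool goes at most 41.7 mm and 7.16 degrees, less where a joint would pass 70% of its speed; a pose out of reach is approached as far as the arm can. A call with a gripper value outside its range is refused whole. The fingers move at their own pace and stop on an object; the grip force is fixed at half the most. Time passes only in rows, so rows that do not move let the fingers close. It gives the time, the measured TCP pose, the force and the opening at its end, in the units of the state.
- sense(): the state, without advancing time (a new reading comes with each control period).
- grab_frame(name): name is "scene" or "top" or "wrist"; returns the picture (384x512x3 uint8, red, green, blue); there is no depth.
- calibration(name): a dict with "intrinsics" (3x3 intrinsics, pixels), "R" (3x3) and "t" (3): a world point X has camera coordinates R X + t. Camera axes: x right, y down, z forward; pixel columns grow to the right and rows downward; lengths in m; the calibration is good to about 2 mm. A picture is of the moment at which its call begins: read the wrist's pose just before it. calibration takes no time and is no camera call; for the wrist camera it gives the pose at the moment of the call.
- hand_in(): hands the job in, once; it reports no verdict.
The state is a dict: "time": time; "joint_positions": joint angles; "joint_velocities": joint speeds; "joint_torque": joint torques, N m; "eef_pos": TCP position; "tcp_rot": TCP orientation; "contact_force": force on the tool from outside, world axes, zero at the start; "torque": the same for the moment, N m; "opening": finger opening in m.
Only numpy, scipy, OpenCV 4.12 (cv2) and the standard library are available. Lean on these libraries where they do the work, as an engineer would, in place of code of your own. Each camera call takes 0.05 s, during which the arm holds its last target. There are 200 camera calls.

## Working session

There is one attempt and no reset: what is moved stays moved. The work goes in short steps, Python scripts to look and compute and a tool call to move; the robot and the scene stay as the last step left them, time stands still between calls to the robot, and variables do not carry over. Pictures are saved under pics/ and viewed, about 8 in all and at most 12, crops included, and the job is handed in when it is done.

Besides the shell and the picture viewer there is one more tool, called after "Request:" as name([rows], argument=value, ...), one row to a line, values as JSON. carry_out: Moves the arm, as the interface text tells. Its arguments: {"type":"object","properties":{"series":{"type":"array","items":{"type":"object","properties":{"jaw":{"type":"number"},"xyz":{"type":"array","items":{"type":"number"}},"yaw":{"type":"number"}}}}},"required":["series"]}

```bash
mkdir -p pics; ls; python3 - <<'E'
from workcell import *
import cv2
print({k:v for k,v in sense().items() if k in('time','eef_pos','tcp_rot','opening','contact_force')})
for n in('scene','top'):
    f=grab_frame(n); cv2.imwrite(f'pics/{n}0.png',cv2.resize(f[:,:,::-1],(800,600),interpolation=cv2.INTER_CUBIC)); cv2.imwrite(f'raw_{n}.png',f[:,:,::-1])
    print(n,calibration(n))
E
```

```text
pics
{'time': 0.0, 'eef_pos': array([0.13159936, 0.53376078, 0.25271131]), 'tcp_rot': array([ 0.55620184, -0.43625182,  0.5571299 ,  0.43580975]), 'contact_force': array([-0.35845168,  0.38668664, -0.16950887]), 'opening': 0.08529154416884577}
scene {'intrinsics': array([[446.75963565,   0.        , 259.01989289],
       [  0.        , 446.75963565, 190.94541957],
       [  0.        ,   0.        ,   1.        ]]), 'R': array([[ 0.85363168,  0.5207008 ,  0.01355151],
       [ 0.35582206, -0.56393615, -0.74522928],
       [-0.3803993 ,  0.64097325, -0.66667059]]), 't': array([-0.51729177, -0.15775879,  1.74103513])}
top {'intrinsics': array([[409.56406147,   0.        , 263.53262384],
       [  0.        , 409.56406147, 183.27544812],
       [  0.        ,   0.        ,   1.        ]]), 'R': array([[ 0.00838038, -0.99995578,  0.00426721],
       [-0.99247292, -0.00883891, -0.12214489],
       [ 0.1221772 , -0.00321147, -0.99250311]]), 't': array([-0.02352419,  0.61359655,  1.4105322 ])}
```

View pics/scene0.png

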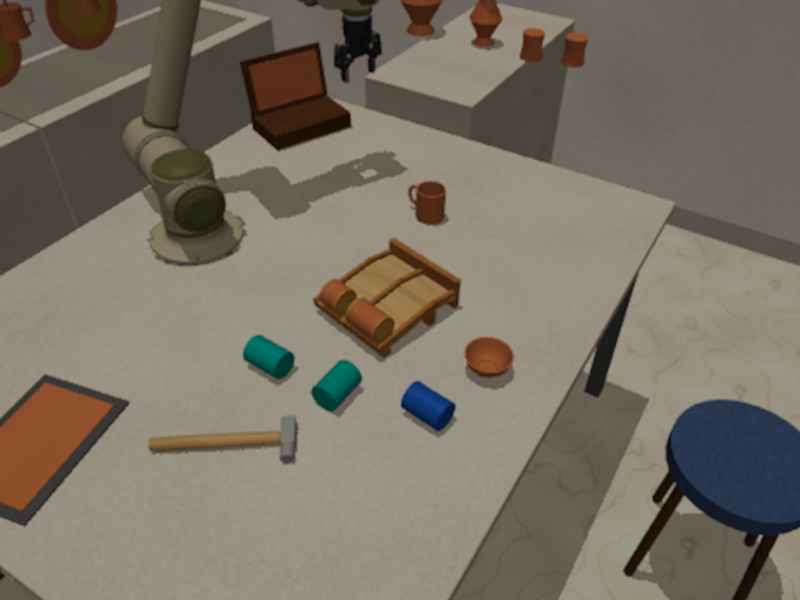

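View pics/top0.png

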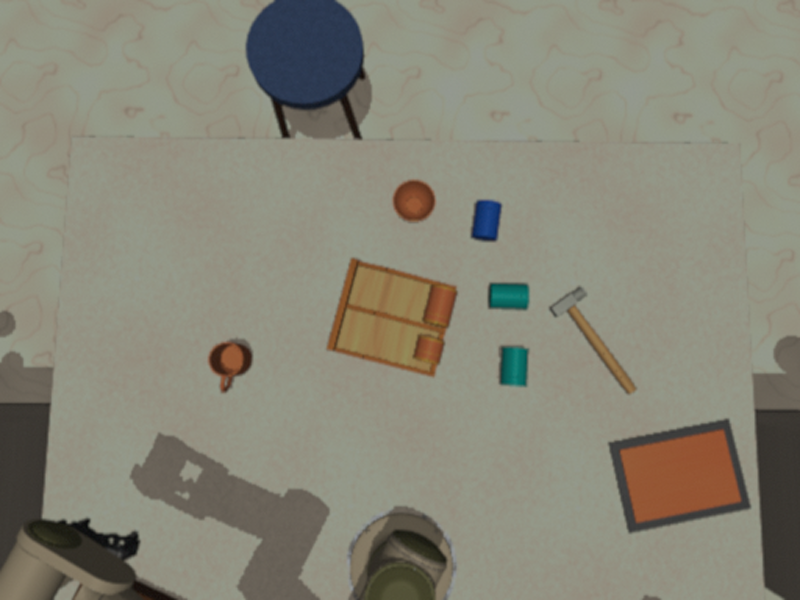

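Candidates for the long caddy in the top view (800x600 pixels) are copper at (440,305) and copper at (428,348) on the rack. The teal and blue cylinders at (509,296), (514,366) and (487,220) are not meant. The copper one at (440,305) in the far lane looks longer. I'll confirm with a crop and measure.

```bash
cat > h.py <<'E'
import numpy as np,cv2
from workcell import calibration
def ray(n,uv,z):
    c=calibration(n);K,R,t=c['intrinsics'],c['R'],c['t']
    o=-R.T@t; d=R.T@np.linalg.inv(K)@np.array([uv[0],uv[1],1.]); return o+d*(z-o[2])/d[2]
E
python3 - <<'E'
import cv2,numpy as np
a=cv2.imread('raw_top.png');s=cv2.imread('raw_scene.png')
A=cv2.resize(a[155:250,200:310],None,fx=6,fy=6,interpolation=cv2.INTER_CUBIC)
cv2.imwrite('pics/crop_top.png',A)
h=cv2.cvtColor(a,cv2.COLOR_BGR2HSV)
for p in [(281,195),(274,223),(240,185),(250,203),(222,190),(290,210)]: print(p,h[p[1],p[0]],a[p[1],p[0]])
E
```

```text
(281, 195) [ 11 163 149] [ 54  89 149]
(274, 223) [ 11 162 148] [ 54  90 148]
(240, 185) [ 19 122 149] [ 78 124 149]
(250, 203) [ 14 170 132] [ 44  85 132]
(222, 190) [ 14 171  91] [30 58 91]
(290, 210) [ 32  28 148] [132 148 147]
```

View pics/crop_top.png

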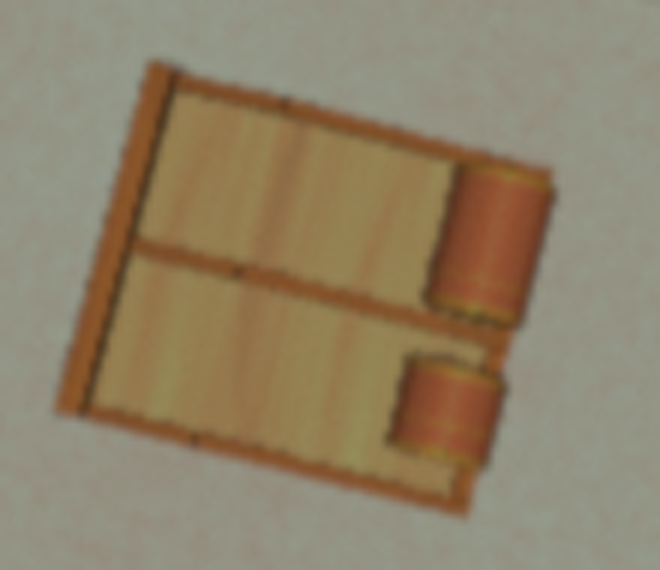

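The crop confirms it. The long caddy is at crop (490,245), lying across the far lane with a side of about 140 px. The short one is at (447,412) with a side of about 90 px. Stop corners are at (155,62) and (60,412), foot corners at (551,170) and (467,515).

```bash
python3 - <<'E'
from h import *
from workcell import sense
from scipy.spatial.transform import Rotation as Ro
pts=[((155,62),.078,(131,-105)),((60,412),.078,(131,105)),((178,75),.078,(115,-105)),((85,414),.078,(115,105)),((551,170),.04,(-112,-105)),((467,515),.04,(-112,105))]
W=np.array([ray('top',(200+(p[0]+.5)/6-.5,155+(p[1]+.5)/6-.5),z)[:2] for p,z,_ in pts]);L=np.array([l for *_,l in pts])/1e3
a=W-W.mean(0);b=L-L.mean(0)
th=np.arctan2((b[:,0]*a[:,1]-b[:,1]*a[:,0]).sum(),(a*b).sum());R=np.array([[np.cos(th),-np.sin(th)],[np.sin(th),np.cos(th)]])
o=W.mean(0)-R@L.mean(0);print('rack',o,np.degrees(th));print('resid mm',((W-(L@R.T+o))*1e3).round(1).tolist())
f=lambda x,y:(R@np.array([x,y])+o).round(4)
for n,x,y in[('long',-.086,-.05),('short',-.086,.05),('crest',.05,-.05),('seat',.085,-.05),('start',-.15,-.05)]:print(n,f(x,y))
for n,p in[('longmeas',(488,245)),('shortmeas',(447,412))]:
  w=ray('top',(200+(p[0]+.5)/6-.5,155+(p[1]+.5)/6-.5),.075);print(n,w,R.T@(w[:2]-o))
for n,p in[('teal1',(509,296)),('teal2',(514,366)),('mug',(230,357)),('bowl',(413,200)),('blue',(487,220))]:print(n,ray('top',np.array(p)*.64,.03))
# check in the scene view: project long caddy centre and corners
from workcell import calibration
c=calibration('scene')
for q in[(*f(-.086,-.05),.062),(*f(-.086,.05),.062),(*f(.131,-.105),.078),(*f(.131,.105),.078)]:
  v=c['R']@np.array(q)+c['t'];v=c['intrinsics']@v;print((v[:2]/v[2]/.64).round())
s=sense();w,x,y,z=s['tcp_rot'];M=Ro.from_quat([x,y,z,w]).as_matrix();print(M.round(3),s['joint_positions'])
jz=M[:,2];print('jaw az',np.degrees(np.arctan2(jz[1],jz[0])),'axis az',np.degrees(th)+90)
print(np.array(f(-.15,-.05))-s['eef_pos'][:2])
E
```

```text
rack [0.54031207 0.01387839] 76.30804693135225
resid mm [[-1.8, -2.2], [1.2, -2.1], [-5.5, -0.0], [4.0, -0.8], [-0.2, 3.1], [2.3, 2.0]]
long [ 0.5685 -0.0815]
short [ 0.4714 -0.0578]
crest [0.6007 0.0506]
seat [0.609  0.0846]
start [ 0.5534 -0.1437]
longmeas [ 0.5677283  -0.07811546  0.075     ] [-0.08289014 -0.04841223]
shortmeas [ 0.47242194 -0.05515787  0.075     ] [-0.08314412  0.04961986]
teal1 [ 0.59463627 -0.23936476  0.03      ]
teal2 [ 0.43686391 -0.24897471  0.03      ]
mug [0.45155325 0.38791209 0.03      ]
bowl [ 0.81606017 -0.0194044   0.03      ]
blue [ 0.77043666 -0.19040411  0.03      ]
[369. 320.]
[337. 297.]
[460. 279.]
[392. 237.]
[[-0.001 -0.971  0.239]
 [-0.001  0.239  0.971]
 [-1.     0.    -0.001]] [ 1.11370350e+00  3.81138606e-01  1.29815552e+00  2.08461964e-05
  1.46361016e+00 -2.15278261e-01]
jaw az 76.14492846353824 axis az 166.30804693135224
[ 0.42181317 -0.67748857]
```

Request:
carry_out([
  {"jaw":0,"xyz":[0.0175,-0.028,0],"yaw":-3.75},
  {"jaw":0,"xyz":[0.0175,-0.028,0],"yaw":-3.75},
  {"jaw":0,"xyz":[0.0175,-0.028,0],"yaw":-3.75},
  {"jaw":0,"xyz":[0.0175,-0.028,0],"yaw":-3.75},
  {"jaw":0,"xyz":[0.0175,-0.028,0],"yaw":-3.75},
  {"jaw":0,"xyz":[0.0175,-0.028,0],"yaw":-3.75},
  {"jaw":0,"xyz":[0.0175,-0.028,0],"yaw":-3.75},
  {"jaw":0,"xyz":[0.0175,-0.028,0],"yaw":-3.75},
  {"jaw":0,"xyz":[0.0175,-0.028,0],"yaw":-3.75},
  {"jaw":0,"xyz":[0.0175,-0.028,0],"yaw":-3.75},
  {"jaw":0,"xyz":[0.0175,-0.028,0],"yaw":-3.75},
  {"jaw":0,"xyz":[0.0175,-0.028,0],"yaw":-3.75},
])

```text
time: 1.1
eef_pos: [0.342, 0.1965, 0.2532]
tcp_rot: [0.681, -0.189, 0.682, 0.189]
contact_force: [-0.3, 1.2, -0.2]
opening: 0.0428
```

Request:
carry_out([
  {"jaw":0,"xyz":[0.0175,-0.028,0],"yaw":-3.75},
  {"jaw":0,"xyz":[0.0175,-0.028,0],"yaw":-3.75},
  {"jaw":0,"xyz":[0.0175,-0.028,0],"yaw":-3.75},
  {"jaw":0,"xyz":[0.0175,-0.028,0],"yaw":-3.75},
  {"jaw":0,"xyz":[0.0175,-0.028,0],"yaw":-3.75},
  {"jaw":0,"xyz":[0.0175,-0.028,0],"yaw":-3.75},
  {"jaw":0,"xyz":[0.0175,-0.028,0],"yaw":-3.75},
  {"jaw":0,"xyz":[0.0175,-0.028,0],"yaw":-3.75},
  {"jaw":0,"xyz":[0.0175,-0.028,0],"yaw":-3.75},
  {"jaw":0,"xyz":[0.0175,-0.028,0],"yaw":-3.75},
  {"jaw":0,"xyz":[0.0175,-0.028,0],"yaw":-3.75},
  {"jaw":0,"xyz":[0.0175,-0.028,0],"yaw":-3.75},
])

```text
time: 2.1
eef_pos: [0.5522, -0.1395, 0.2529]
tcp_rot: [0.702, 0.087, 0.702, -0.086]
contact_force: [0.6, 0.8, 0.7]
opening: 0.0425
```

Request:
carry_out([
  {"jaw":0,"xyz":[0.002,0,-0.02],"yaw":0},
  {"jaw":0,"xyz":[0,0,-0.02],"yaw":0},
  {"jaw":0,"xyz":[0,0,-0.02],"yaw":0},
  {"jaw":0,"xyz":[0,0,-0.02],"yaw":0},
  {"jaw":0,"xyz":[0,0,-0.02],"yaw":0},
  {"jaw":0,"xyz":[0,0,-0.02],"yaw":0},
  {"jaw":0,"xyz":[0,0,-0.02],"yaw":0},
  {"jaw":0,"xyz":[0,0,-0.02],"yaw":0},
  {"jaw":0,"xyz":[0,0,-0.015],"yaw":0},
  {"jaw":0,"xyz":[0,0,-0.01],"yaw":0},
  {"jaw":0,"xyz":[0,0,0],"yaw":0},
])

```text
time: 3.02
eef_pos: [0.5528, -0.1376, 0.0663]
tcp_rot: [0.701, 0.086, 0.703, -0.085]
contact_force: [-0.1, 0.1, 0.6]
opening: 0.0426
```

```bash
python3 - <<'E'
from workcell import *
import cv2,numpy as np
t=grab_frame('top')[155:265,200:330,::-1];s=grab_frame('scene')[140:250,185:315,::-1]
cv2.imwrite('pics/pre.png',np.hstack([cv2.resize(i,(400,338),interpolation=cv2.INTER_CUBIC) for i in(t,s)]))
E
```

```text
(no output)
```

View pics/pre.png

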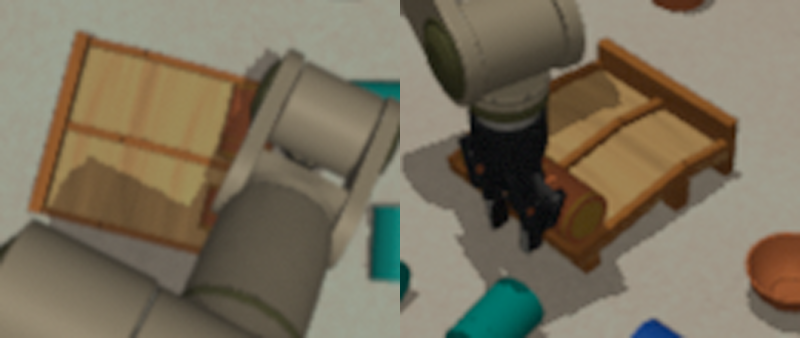

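The fingertips are just behind the long caddy at the open end (right panel, (500,215) and (530,235)). They are clear of the short caddy and the teal cylinders. Next I push slowly up the slope.

Request:
carry_out([
  {"jaw":0,"xyz":[0.0012,0.0049,0.0007],"yaw":0},
  {"jaw":0,"xyz":[0.0012,0.0049,0.0007],"yaw":0},
  {"jaw":0,"xyz":[0.0012,0.0049,0.0007],"yaw":0},
  {"jaw":0,"xyz":[0.0012,0.0049,0.0007],"yaw":0},
  {"jaw":0,"xyz":[0.0012,0.0049,0.0007],"yaw":0},
  {"jaw":0,"xyz":[0.0012,0.0049,0.0007],"yaw":0},
  {"jaw":0,"xyz":[0.0012,0.0049,0.0007],"yaw":0},
  {"jaw":0,"xyz":[0.0012,0.0049,0.0007],"yaw":0},
  {"jaw":0,"xyz":[0.0012,0.0049,0.0007],"yaw":0},
  {"jaw":0,"xyz":[0.0012,0.0049,0.0007],"yaw":0},
])

```text
time: 3.95
eef_pos: [0.5658, -0.0885, 0.0754]
tcp_rot: [0.702, 0.085, 0.702, -0.085]
contact_force: [-0.1, -1.3, 0.8]
opening: 0.0426
```

```bash
python3 - <<'E'
from workcell import *
import cv2,numpy as np
w=grab_frame('wrist')[:,:,::-1];s=grab_frame('scene')[140:250,185:315,::-1]
cv2.imwrite('pics/mid.png',np.hstack([cv2.resize(i,(400,338),interpolation=cv2.INTER_CUBIC) for i in(w,s)]))
print(sense()['contact_force'])
E
```

```text
[-0.38477636  0.2799082  -0.52247585]
```

View pics/mid.png

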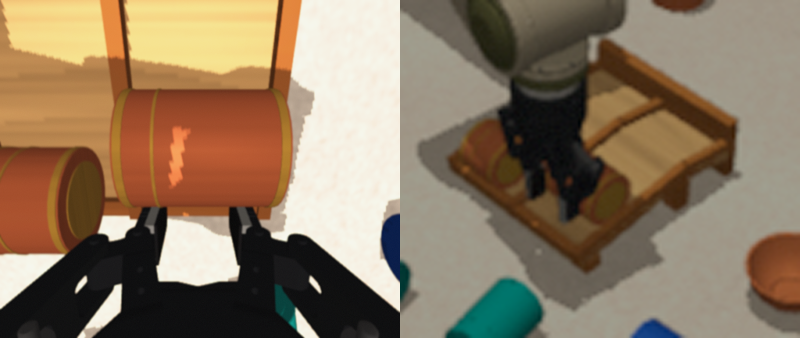

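The wrist view shows the caddy square on both tips, centred between the kerbs, and moved up off the lip. The short caddy is still at its foot. I keep pushing.

Request:
carry_out([
  {"jaw":0,"xyz":[0.0012,0.0049,0.0007],"yaw":0},
  {"jaw":0,"xyz":[0.0012,0.0049,0.0007],"yaw":0},
  {"jaw":0,"xyz":[0.0012,0.0049,0.0007],"yaw":0},
  {"jaw":0,"xyz":[0.0012,0.0049,0.0007],"yaw":0},
  {"jaw":0,"xyz":[0.0012,0.0049,0.0007],"yaw":0},
  {"jaw":0,"xyz":[0.0012,0.0049,0.0007],"yaw":0},
  {"jaw":0,"xyz":[0.0012,0.0049,0.0007],"yaw":0},
  {"jaw":0,"xyz":[0.0012,0.0049,0.0007],"yaw":0},
  {"jaw":0,"xyz":[0.0012,0.0049,0.0007],"yaw":0},
  {"jaw":0,"xyz":[0.0012,0.0049,0.0007],"yaw":0},
  {"jaw":0,"xyz":[0.0012,0.0049,0.0007],"yaw":0},
  {"jaw":0,"xyz":[0.0012,0.0049,0.0007],"yaw":0},
])

```text
time: 5.05
eef_pos: [0.5802, -0.0297, 0.0838]
tcp_rot: [0.702, 0.085, 0.702, -0.085]
contact_force: [-0.5, -1.3, 1.8]
opening: 0.0426
```

Request:
carry_out([
  {"jaw":0,"xyz":[0.0012,0.0049,0.0007],"yaw":0},
  {"jaw":0,"xyz":[0.0012,0.0049,0.0007],"yaw":0},
  {"jaw":0,"xyz":[0.0012,0.0049,0.0007],"yaw":0},
  {"jaw":0,"xyz":[0.0012,0.0049,0.0007],"yaw":0},
  {"jaw":0,"xyz":[0.0007,0.0029,0.0002],"yaw":0},
  {"jaw":0,"xyz":[0.0007,0.0029,0],"yaw":0},
  {"jaw":0,"xyz":[0.0007,0.0029,0],"yaw":0},
  {"jaw":0,"xyz":[0.0007,0.0029,0],"yaw":0},
  {"jaw":0,"xyz":[0.0007,0.0029,0],"yaw":0},
  {"jaw":0,"xyz":[0.0007,0.0029,0],"yaw":0},
  {"jaw":0,"xyz":[0.0007,0.0029,0],"yaw":0},
  {"jaw":0,"xyz":[0.0007,0.0029,0],"yaw":0},
])

```text
time: 6.05
eef_pos: [0.5905, 0.0129, 0.0867]
tcp_rot: [0.702, 0.085, 0.702, -0.085]
contact_force: [-0.5, -0.8, 0.5]
opening: 0.043
```

```bash
python3 - <<'E'
from workcell import *
import cv2,numpy as np
w=grab_frame('wrist')[:,:,::-1];s=grab_frame('scene')[140:250,185:315,::-1]
cv2.imwrite('pics/late.png',np.hstack([cv2.resize(i,(400,338),interpolation=cv2.INTER_CUBIC) for i in(w,s)]))
print(sense()['contact_force'])
p=sense()['eef_pos'][:2]-[.5403,.0139];print(p@[.2367,.9716],p@[-.9716,.2367])
E
```

```text
[-0.25569727  0.37872643 -0.4725986 ]
0.011183278952861447 -0.04898160274456132
```

View pics/late.png

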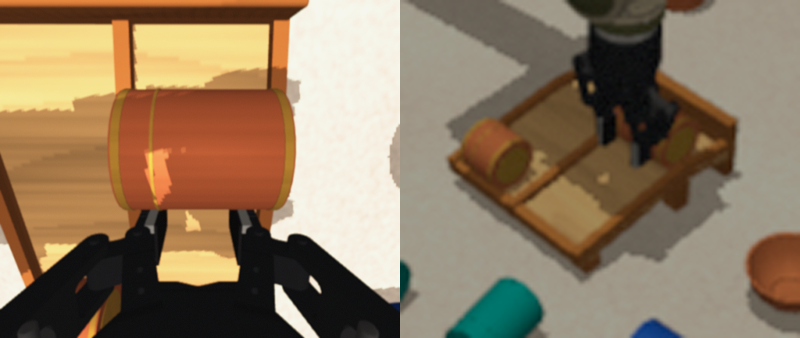

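The caddy is still on the fingertips and almost at the crest. The short caddy is undisturbed. I edge it on slowly.

Request:
carry_out([
  {"jaw":0,"xyz":[0.0005,0.002,0],"yaw":0},
  {"jaw":0,"xyz":[0.0005,0.002,0],"yaw":0},
  {"jaw":0,"xyz":[0.0005,0.002,0],"yaw":0},
  {"jaw":0,"xyz":[0.0005,0.002,0],"yaw":0},
  {"jaw":0,"xyz":[0.0005,0.002,0],"yaw":0},
  {"jaw":0,"xyz":[0.0005,0.002,0],"yaw":0},
  {"jaw":0,"xyz":[0.0005,0.002,0],"yaw":0},
  {"jaw":0,"xyz":[0.0005,0.002,0],"yaw":0},
  {"jaw":0,"xyz":[0,0,0],"yaw":0},
  {"jaw":0,"xyz":[0,0,0],"yaw":0},
  {"jaw":0,"xyz":[0,0,0],"yaw":0},
  {"jaw":0,"xyz":[0,0,0],"yaw":0},
])

```text
time: 7.15
eef_pos: [0.5945, 0.0285, 0.0867]
tcp_rot: [0.702, 0.085, 0.702, -0.085]
contact_force: [-0.7, 0.1, 0.2]
opening: 0.0424
```

```bash
python3 - <<'E'
from workcell import *
import cv2,numpy as np
w=grab_frame('wrist')[:,:,::-1];s=grab_frame('scene')[140:250,185:315,::-1]
cv2.imwrite('pics/over.png',np.hstack([cv2.resize(i,(400,338),interpolation=cv2.INTER_CUBIC) for i in(w,s)]))
E
```

```text
(no output)
```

View pics/over.png

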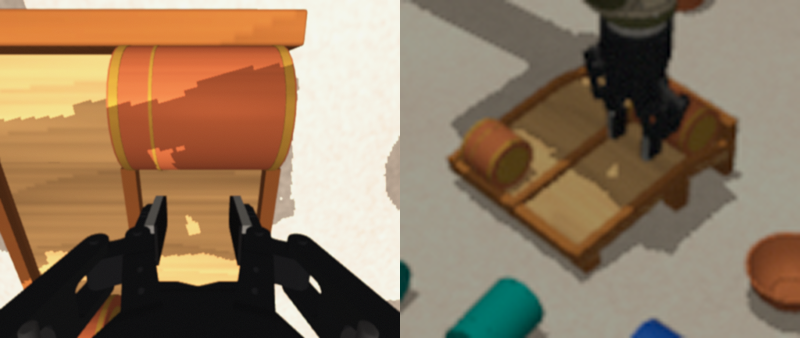

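The caddy has rolled off the fingers and lies against the stop, with a clear gap to the tips. I back off downhill a little, lift, and check.

Request:
carry_out([
  {"jaw":0,"xyz":[-0.002,-0.008,0.005],"yaw":0},
  {"jaw":0,"xyz":[-0.002,-0.008,0.015],"yaw":0},
  {"jaw":0,"xyz":[0,0,0.02],"yaw":0},
  {"jaw":0,"xyz":[0,0,0.02],"yaw":0},
  {"jaw":0,"xyz":[0,0,0.02],"yaw":0},
  {"jaw":0,"xyz":[0,0,0.02],"yaw":0},
  {"jaw":0,"xyz":[-0.015,-0.015,0.015],"yaw":0},
  {"jaw":0,"xyz":[-0.02,-0.02,0.01],"yaw":0},
  {"jaw":0,"xyz":[-0.02,-0.02,0.01],"yaw":0},
  {"jaw":0,"xyz":[-0.02,-0.02,0],"yaw":0},
  {"jaw":0,"xyz":[-0.01,-0.01,0],"yaw":0},
  {"jaw":0,"xyz":[0,0,0],"yaw":0},
])

```text
time: 8.25
eef_pos: [0.5038, -0.0744, 0.2225]
tcp_rot: [0.702, 0.086, 0.702, -0.087]
contact_force: [0.4, -0.7, 0.3]
opening: 0.0427
```

```bash
python3 - <<'E'
from workcell import *
import cv2,numpy as np
t=grab_frame('top')[:,:,::-1];s=grab_frame('scene')[:,:,::-1]
cv2.imwrite('pics/end.png',np.hstack([cv2.resize(i,(400,338),interpolation=cv2.INTER_CUBIC) for i in(t[120:265,100:310],s[100:300,90:345])]))
for n,i in(('top',t),('scene',s)):
  d=cv2.absdiff(i,cv2.imread(f'raw_{n}.png')).max(2)
  for k,p in(('mug',(230,357) if n=='top' else (430,203)),('hammer',(595,340) if n=='top' else (235,440)),('bowl',(413,200) if n=='top' else (488,358))):
    x,y=(np.array(p)*.64).astype(int);print(n,k,d[y-16:y+16,x-16:x+16].mean().round(1))
print(sense()['time'],sense()['contact_force'])
E
```

```text
top mug 5.3
top hammer 6.0
top bowl 5.5
scene mug 4.9
scene hammer 5.6
scene bowl 5.1
8.35 [ 1.46243576 -0.50638183  0.51565562]
```

View pics/end.png

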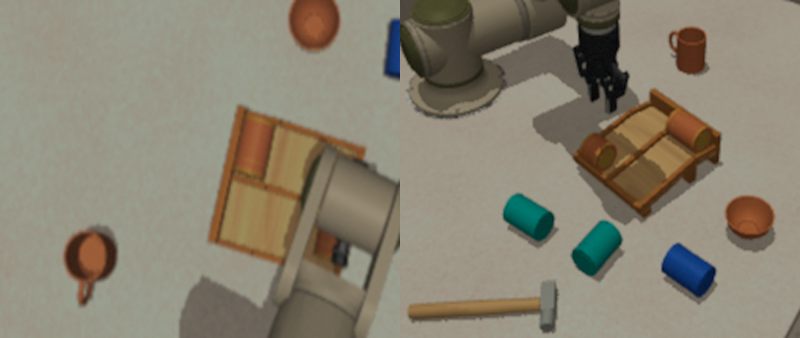

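The long caddy rests against the stop at (255,148) in the left panel. The short one is at its foot, and the mug, hammer and bowl are unchanged apart from image noise.

```bash
python3 -c "
from workcell import *
print(hand_in())"
```

```text
the job is handed in; nothing more can be done
None
```

The long copper caddy is over the crest and resting against the end stop in the far (right-hand, y = −50 mm) lane. I handed the job in at about 8.4 s of the 38 s allowed.

I pushed it up the lane with both fingertips half open, without pinching or lifting, and slowed down before the crest so it rolled into the hollow by itself. Force readings taken at the end of each move stayed under about 3 N.

**Last checks:**
- **Long caddy:** the final top and scene pictures show it lying square against the stop.
- **Short caddy:** it is still at the foot of its own lane.
- **Mug, hammer and bowl:** comparing images with the start shows only noise.
- **Gripper:** it was raised clear, touching nothing.

No check failed. The rack-corner fit had errors of up to about 5 mm at the stop corners, but the caddy positions measured from the picture agreed to about 3 mm.

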